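Rock the scanner battery into the counter charger

TASK

Put the handheld scanner's battery pack on charge: tuck its tongue under the charger's bridge with the other end raised, push gently against the sprung contact inside, and rock the pack down until it lies fully home, flat in the well. Do not force it, let go of it at the end, and leave the other things on the counter where they are.

Things in the scene. Friction and masses are not known exactly. Their poses are not given: they have to be found in the camera images.
- pack_center (a point): Centre of the battery pack's main block, half-way up; x towards the tongue, z up. Loose mid-grey plastic pack, about 0.25 kg, paper label on top: block 76 long (x), 44 wide (y), 32 high. Tongue tip 54 ahead, heel end 38 behind, underside 16 below. It starts flat on the worktop. Grasp across the 44 by the upper half of the sides, so that fingers stay over the 12 high walls of the well.
- pack_tip (a point): Middle of the lower front edge of the pack's tongue, the corner that goes in first. The tongue is 16 long, 30 wide, 8 high and sticks out of the block's +x end, undersides flush; pack 92 long over all.
- pack: The same pack; origin at the centre of the main block's underside, axes as pack_center.
- charger: Charger fixed to the worktop: white base plate 164 (x) by 86 (y) by 10 high; origin at the centre of its underside, +x to the nose end with the bridge. On it a grey well insert, 122 by 66, sits anywhere up to 14 mm either way along x from the middle of the plate. These poses do NOT tell that offset: find it by feel. The insert does not move in use (holds against 90 N).
- charger_pocket (a point): On the base plate's centre line at pocket floor height (14 over the worktop), where the middle of the insert would be with no offset. From the insert's middle: the open pocket runs from x = -54 (heel wall, 7 thick) to +30 (bridge edge), 47 wide; heel and side walls stand 12 over the floor. A seated pack has its centre at x = -16, z = +16 and its tongue tip at x = +38.
- charger_bridge (a point): Lower edge of the bridge on the centre line with no offset (30 ahead of charger_pocket, 13 over the pocket floor). The bridge is 4 thick and closes off the nose block from there to x = +61 over a slot 34 wide. The pack is 8 longer than the open pocket, so it enters only tongue first, tilted nose down 10 to 18 degrees, tongue sliding under the bridge along the floor.
- charger_contact (a point): Face of the sprung contact in the slot with no offset, 34 ahead of charger_pocket. It slides back 8 mm at most: 4 N at first touch, 1 N more per mm, then a hard stop. To let the heel in, the tongue's lower edge must be over 4 mm past the free face and held so while rocking down; tilted 15 deg, the tongue's upper edge leads by 2. It then presses the pack on the heel wall. Pack against charger: at most 28 N while tilted, 60 N ever.
- marker: Bystander: a loose marker pen, 125 x 20 x 18, lying on the worktop between pack and charger; origin at the middle of its underside. To be left alone.
- card_holder: Bystander: a small beech card stand, 40 x 100 x 56; origin under its centre. To be left alone.
- loyalty_stamp: Bystander: a wooden hand stamp, 26 x 46 x 71; origin under its centre. To be left alone.
- call_bell: Bystander: a round counter bell, 84 wide, 50 high; origin under its centre. To be left alone.

How it is judged:
On the way:
1. the tongue's lower edge is down in the well (less than 6 mm over its floor, near the bridge) while the heel is still raised (pack tilted more than 0.08 rad) (z of pack_tip in the frame of charger between 0.011 and 0.02 m and x of pack_tip in the frame of charger between 0.004 and 0.06 m and y of pack_tip in the frame of charger between -0.008 and 0.008 m and angle between pack_center's own z axis and vertical above 0.08 rad), for 0.1 s.
At the end, for the whole second after the job is handed in: The pack is released and at rest, flat in the well within 0.03 rad, its centre 27.5 to 32.5 mm above the worktop (30 when on the pocket floor), within 4 mm of the charger's centre line and 0.07 rad of its direction, its centre 34 mm behind to 4 mm ahead of the charger's middle (z of pack_center in the frame of charger between 0.0275 and 0.0325 m and x of pack_center in the frame of charger between -0.034 and 0.004 m and y of pack_center in the frame of charger between -0.004 and 0.004 m and angle between pack_center's own z axis and vertical below 0.03 rad and angle between the x axis of pack_center and the x axis of charger, either way round below 0.07 rad and x of pack_tip in the frame of charger above 0.02 m and linear speed of pack below 0.01 m/s); the robot touches nothing.
It fails at once if the pack and the charger are forced together with more than 60 N (contact force between pack and charger above 60 N).
It fails at once if while its heel is still raised (tilt above 0.08 rad) the pack is pushed into the charger with more than 28 N (contact force between pack and charger above 28 N and angle between pack_center's own z axis and vertical above 0.08 rad).
It fails at once if the fingers press on the charger with more than 25 N (contact force between the fingers and charger above 25 N).
It fails at once if the marker, card holder, stamp or bell is moved by more than 15 mm (distance of any of marker, card_holder, loyalty_stamp, call_bell from where it was at the start of the episode above 0.015 m).
It also fails if it takes over 53 s, if anything falls off the work surface, if the arm or the gripper's body presses on something with over 40 N, if the wrist force passes 120 N, or if a joint passes its speed limit or range.

ROBOT

A 6-joint arm with a two-finger parallel gripper is mounted at the origin on a cart in front of the work surface, level with it; the furniture and walls round the work are solid. World frame = base frame: x ahead of the robot, y to its left, z up, the work surface at z = 0. Lengths are in m, angles in rad, forces in N, time in s.
With the tool pointing down it reaches from about 0.35 to 0.975 m from the base axis. Payload 4.9 kg.
Tool frame: the origin (TCP) lies at the very end of the fingers, on their centre line; the grasp point (between the pads) lies 19 mm behind it; x points along the fingers, z is the direction in which the jaws open and shut, and the axes are right-handed (so a half turn about x gives the same grasp; the last joint's range is limited). The gripper opens to 85 mm and grips with 20 to 120 N. Pads are 22 mm wide; open, the fingers measure 114 mm over their backs; the gripper's body (76 mm by 85 mm) begins 54 mm behind the grasp point. The pads swing forward as they close: fully open they stand 13 mm farther back than shut.
Start: joints at [1.222, 0.053, 1.613, -0, 1.476, -0.119], TCP at [0.142, 0.609, 0.231] pointing down, gripper open.
Joint ranges: [-3.01, 3.01], [-1.01, 2.22], [0.06, 2.58], [-1.02, 4.17], [0.09, 2.62], [-3.14, 3.14]. Speed limits (rad/s): [2.57, 2.57, 3.14, 3.14, 3.14, 3.14].

INTERFACE

Orientations are given as a unit quaternion [w, x, y, z].
In Python, from plant import manip, viewer gives the robot as it stands.
- The arm moves only by the shell command python3 -m inch 'ROWS'. ROWS is JSON, a list of rows, each an object with "fingers": the opening, from -1 (shut) to 1 (fully open), so that 0 is half open; "delta_pos": the shift along the tool's x, y, z in cm, a list of three; "twist": the turn, a rotation vector about the tool's x, y, z in degrees, a list of three. A call has 1 to 5 rows; each row shifts and turns the commanded pose from where the row before left it, along the tool's axes as they then stand; what a row does not reach is not made up. A row lasts 1/8 s, in which the tool goes at most 62.5 mm and 10.7 degrees, less where a joint would pass 70% of its speed; a pose out of reach is approached as far as the arm can. A call is refused whole if a number of a shift passes 6.25 or a number of a turn 10.7, either way. A call with a gripper value outside its range is refused whole. The fingers move at their own pace and stop on an object; the grip force is fixed at half the most. Time passes only in rows, so rows that do not move let the fingers close. It gives the time, the measured TCP pose, the force and the opening at its end, in the units of the state.
- manip.state(): the state, without advancing time (a new reading comes with each control period).
- viewer.grab_frame(name): name is "side" or "top"; returns a dict with "pixels" (420x560x3 uint8, blue, green, red), "range_z" (420x560 float32, m along the optical axis (not along the pixel's ray), 0 where there is no reading), "K" (3x3 intrinsics, pixels), "pose" (4x4, takes a point from camera to world coordinates). Camera axes: x right, y down, z forward; pixel columns grow to the right and rows downward; lengths in m; the calibration is good to about 2 mm. A picture is of the moment at which its call begins.
- manip.job_done(): hands the job in, once; it reports no verdict.
The state is a dict: "time": time; "joint_pos": joint angles; "joint_vel": joint speeds; "joint_efforts": joint torques, N m; "tool_pos": TCP position; "tool_rot": TCP orientation; "contact_force": force on the tool from outside, world axes, zero at the start; "ft_torque": the same for the moment, N m; "gripper_width": opening from 0.0 (shut) to 1.0 (fully open).
Only numpy, scipy, OpenCV 4.12 (cv2) and the standard library are available. Lean on these libraries where they do the work, as an engineer would, in place of code of your own. Each camera call takes 0.05 s, during which the arm holds its last target.

## Working session

There is one attempt and no reset: what is moved stays moved. The work goes in short steps, Python scripts to look and compute and a shell command to move; the robot and the scene stay as the last step left them, time stands still between calls to the robot, and variables do not carry over. Pictures are saved under pics/ and viewed, and the job is handed in when it is done.

```bash
ls; mkdir -p pics; python3 - <<'E'
from plant import manip, viewer
import cv2, numpy as np
print(manip.state())
for n in("side","top"):
    f=viewer.grab_frame(n); cv2.imwrite(f"pics/{n}0.png",f["pixels"]); np.savez(f"/tmp/{n}0.npz",**f)
    print(n,f["K"],f["pose"])
E
```

```text
pics
{'time': 0.0, 'joint_pos': array([ 1.22200015e+00,  5.33608412e-02,  1.61427900e+00, -1.49240709e-05,
        1.47601361e+00, -1.19026312e-01]), 'joint_vel': array([-4.33691512e-04,  6.29224461e-05,  5.11101067e-04,  4.55935089e-04,
        6.51834951e-04, -6.62471222e-04]), 'joint_efforts': array([-1.01888570e-03, -3.93691671e+01, -3.70169950e+01, -8.96865072e-05,
        6.87075168e-03,  1.77015232e-05]), 'tool_pos': array([0.14215187, 0.60798201, 0.23006952]), 'tool_rot': array([ 0.55340174, -0.43977419,  0.5546374 ,  0.43900174]), 'contact_force': array([ 0.12513926,  0.39619688, -0.68034617]), 'ft_torque': array([-0.02865856, -0.01184133,  0.01691633]), 'gripper_width': 0.9992864037677025}
side [[496.8212093    0.         284.3753039 ]
 [  0.         496.8212093  209.78390807]
 [  0.           0.           1.        ]] [[-0.99984279  0.01451617 -0.01018243  0.54330578]
 [ 0.01471016  0.35844119 -0.93343641  1.49622588]
 [-0.00990012 -0.93343944 -0.35859837  0.60853945]
 [ 0.          0.          0.          1.        ]]
top [[486.07878714   0.         276.2873837 ]
 [  0.         486.07878714 209.48713408]
 [  0.           0.           1.        ]] [[-0.02728968 -0.99610194  0.08388203  0.38360338]
 [-0.99961607  0.02679066 -0.00706913  0.09240192]
 [ 0.00479432 -0.08404274 -0.99645062  1.38828162]
 [ 0.          0.          0.          1.        ]]
```

View pics/side0.png

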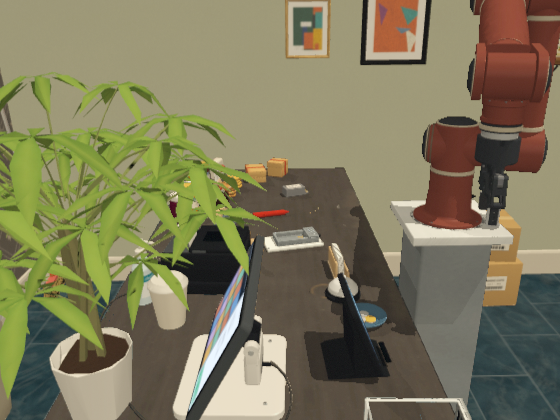

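View pics/top0.png

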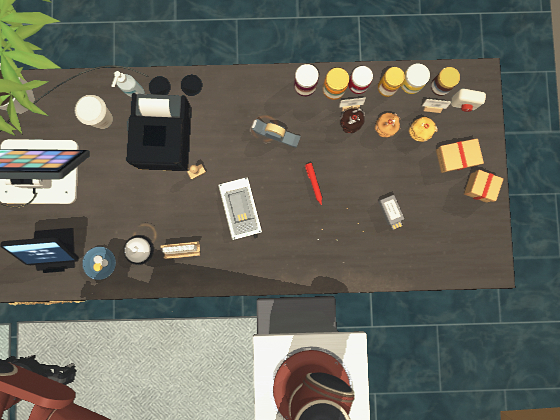

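The top view shows the charger near (240,209), the marker at (314,183) and the pack at (392,211). Next I'll enlarge the charger and pack.

```bash
python3 - <<'E'
import cv2, numpy as np
f=np.load("/tmp/top0.npz");im=f["pixels"]
a=cv2.resize(im[165:255,205:275],None,fx=6,fy=6,interpolation=cv2.INTER_CUBIC)
b=cv2.resize(im[185:240,365:420],None,fx=7,fy=7,interpolation=cv2.INTER_CUBIC)
c=np.zeros((540,800,3),np.uint8);c[:540,:420]=a;c[:385,415:800]=b;cv2.imwrite("pics/z0.png",c)
g=np.load("/tmp/side0.npz")["pixels"]
cv2.imwrite("pics/z1.png",cv2.resize(g[170:260,240:350],None,fx=6,fy=6,interpolation=cv2.INTER_CUBIC))
E
```

```text
(no output)
```

View pics/z0.png

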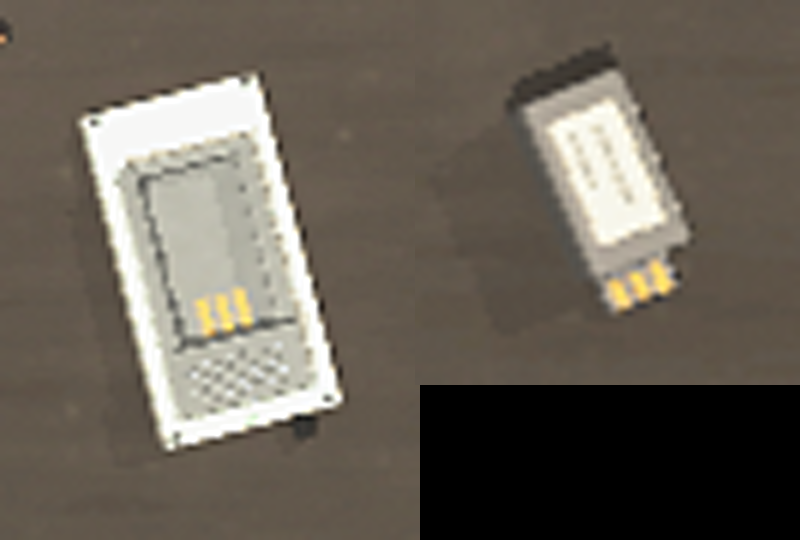

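View pics/z1.png

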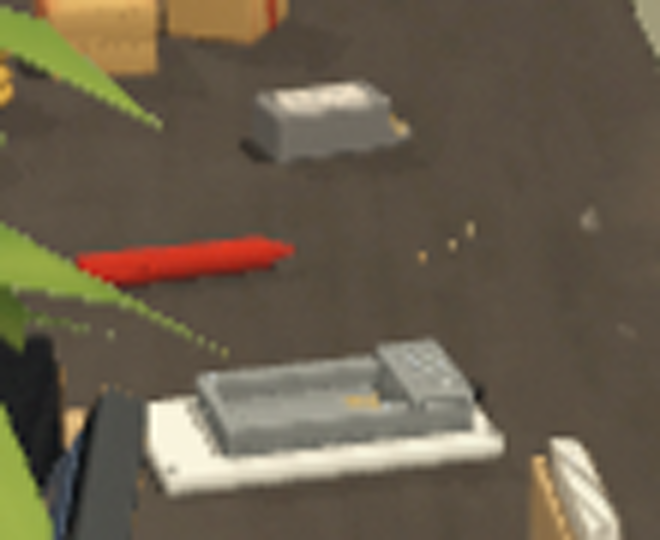

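```bash
cat > h.py <<'E'
import cv2, numpy as np
def ray(f,uv,z):
    uv=np.atleast_2d(uv).astype(float);K=f["K"];T=f["pose"]
    d=np.c_[(uv[:,0]-K[0,2])/K[0,0],(uv[:,1]-K[1,2])/K[1,1],np.ones(len(uv))]@T[:3,:3].T
    o=T[:3,3];s=(z-o[2])/d[:,2];return (o+d*s[:,None])[:,:2]
def cloud(f,box):
    u0,v0,u1,v1=box;V,U=np.mgrid[v0:v1,u0:u1];Z=f["range_z"][v0:v1,u0:u1];K=f["K"];T=f["pose"]
    P=np.stack([(U-K[0,2])/K[0,0]*Z,(V-K[1,2])/K[1,1]*Z,Z],-1)@T[:3,:3].T+T[:3,3]
    P[Z==0]=np.nan;return P
def rect(f,mask,box,z,S=8):
    """mask: float image (already upsampled S) >0 ; returns minAreaRect in mm world"""
    cs,_=cv2.findContours(mask,cv2.RETR_EXTERNAL,cv2.CHAIN_APPROX_NONE)
    c=max(cs,key=cv2.contourArea)[:,0,:]
    uv=(c+0.5)/S-0.5+np.array([box[0],box[1]])
    w=ray(f,uv,z)*1000
    return w,cv2.minAreaRect(w.astype(np.float32))
def up(im,box,S=8):
    u0,v0,u1,v1=box;return cv2.resize(im[v0:v1,u0:u1],None,fx=S,fy=S,interpolation=cv2.INTER_CUBIC)
E
python3 - <<'E'
from h import *
f=np.load("/tmp/top0.npz");im=f["pixels"]
b=(205,165,275,255);g=up(im,b).min(2)
for t in(150,170):
    print("plate",t,rect(f,(g>t).astype(np.uint8)*255,b,.01)[1])
# upper: all bright-not-brown charger
b2=(365,185,420,240);g=up(im,b2)
hsv=cv2.cvtColor(g,cv2.COLOR_BGR2HSV)
m=g.min(2)
for t in(170,185,200): print("label",t,rect(f,(m>t).astype(np.uint8)*255,b2,.032)[1])
for t in(105,115,125): print("pack",t,rect(f,(m>t).astype(np.uint8)*255,b2,.032)[1])
P=cloud(f,b2);k=(P[...,2]>.024)&(P[...,2]<.04);w=P[k]
print(k.sum(),np.median(w[:,2]),cv2.minAreaRect((w[:,:2]*1000).astype(np.float32)))
P=cloud(f,b);k=P[...,2]>.012
print("insert h",[(np.percentile(P[k][:,2],q)) for q in (5,50,95)],cv2.minAreaRect((P[k][:,:2]*1000).astype(np.float32)))
k=(P[...,2]>.027);print("bridge",k.sum(),cv2.minAreaRect((P[k][:,:2]*1000).astype(np.float32)))
k=(P[...,2]>.005);print("plate",k.sum(),cv2.minAreaRect((P[k][:,:2]*1000).astype(np.float32)))
# dark line at bridge edge, gold pads
for bb,z in((b,.014),(b2,.008)):
    gg=up(im,bb);h=cv2.cvtColor(gg,cv2.COLOR_BGR2HSV)
    mm=((h[...,1]>110)&(h[...,2]>150)&(h[...,0]<35)).astype(np.uint8)*255
    n,l,s,c=cv2.connectedComponentsWithStats(mm)
    for i in range(1,n):
        if s[i,4]>40: print("gold",s[i,4],ray(f,(c[i]+.5)/8-.5+np.array(bb[:2]),z)*1000)
E
```

```text
plate 150 ((507.0232849121094, 186.5155029296875), (164.89283752441406, 87.9080581665039), 13.223755836486816)
plate 170 ((507.0042724609375, 186.43893432617188), (164.43775939941406, 87.28649139404297), 13.165228843688965)
label 170 ((489.9712219238281, -241.37576293945312), (55.39515686035156, 32.46754837036133), 20.662593841552734)
label 185 ((490.0514831542969, -241.33824157714844), (54.060089111328125, 30.716115951538086), 20.848777770996094)
label 200 ((490.04876708984375, -241.4201202392578), (53.02208709716797, 29.408000946044922), 21.03833770751953)
pack 105 ((482.8463134765625, -244.08837890625), (89.95634460449219, 44.93851089477539), 20.682435989379883)
pack 115 ((483.0093994140625, -244.17367553710938), (89.31912994384766, 43.9655647277832), 20.632129669189453)
pack 125 ((483.0638732910156, -244.2823486328125), (88.65647888183594, 43.25300216674805), 20.729869842529297)
432 0.032339541143482364 ((489.9613037109375, -241.6394500732422), (75.84563446044922, 46.25701904296875), 21.083677291870117)
insert h [np.float64(0.012456472052620437), np.float64(0.018429238106348), np.float64(0.03390399807418711)] ((527.1796264648438, 193.4149169921875), (229.92628479003906, 100.94003295898438), 21.89153289794922)
bridge 367 ((497.4012145996094, 183.51344299316406), (120.97631072998047, 65.23577880859375), 12.875584602355957)
plate 2020 ((503.78839111328125, 188.07183837890625), (198.08755493164062, 255.0029296875), 88.47261810302734)
gold 56 [[614.8221701  283.34392368]]
gold 504 [[483.64626892 171.66976428]]
gold 476 [[480.79829135 180.27491101]]
gold 493 [[479.47017297 189.29260019]]
gold 449 [[ 447.8733371  -267.22060385]]
gold 410 [[ 445.04002429 -258.50359609]]
gold 388 [[ 442.14474412 -250.17138166]]
```

```bash
cat >> h.py <<'E'
from scipy.spatial.transform import Rotation as Ro
from scipy.spatial.transform import Slerp
from plant import manip
def toolR(yaw_deg,tilt_deg,sgn):
    """pack x heading yaw; nose-down tilt; tool x = pack -z, tool z = sgn*pack y"""
    P=packR(yaw_deg,tilt_deg)
    tx=-P[:,2]; tz=sgn*P[:,1]; ty=np.cross(tz,tx); return np.c_[tx,ty,tz]
def packR(y,t):
    return (Ro.from_euler('z',y,degrees=True)*Ro.from_euler('y',t,degrees=True)).as_matrix()
def cur():
    s=manip.state();q=s["tool_rot"];return s,np.array(s["tool_pos"]),Ro.from_quat([q[1],q[2],q[3],q[0]])
def rows(p1,R1,n,fing,frm=None):
    s,p,R=cur()
    if frm is not None:p,R=frm
    R1=Ro.from_matrix(R1) if not isinstance(R1,Ro) else R1
    rv=(R.inv()*R1).as_rotvec(); 
    out=[];pp=p.copy();RR=R
    for k in range(n):
        d=RR.inv().apply((p1-p)/n)*100
        out.append('{"fingers":%g,"delta_pos":[%.2f,%.2f,%.2f],"twist":[%.2f,%.2f,%.2f]}'%(fing,*d,*np.degrees(rv/n)))
        RR=RR*Ro.from_rotvec(rv/n)
    print("total turn",np.degrees(rv).round(2),"dist mm",np.linalg.norm(p1-p)*1000);print(",\n".join(out))
E
python3 - <<'E'
from h import *
s,p,R=cur();print(R.as_matrix().round(3))
for sg in(1,-1):
    rows(np.array([.43,.15,.2]),toolR(200.8,0,sg),8+0*sg,1)
    print()
E
```

```text
[[-0.001 -0.974  0.228]
 [-0.002  0.228  0.974]
 [-1.     0.    -0.002]]
total turn [ 1.4603e+02 -6.0000e-02  1.3000e-01] dist mm 541.7992381851159
{"fingers":1,"delta_pos":[0.38,-4.81,-4.75],"twist":[18.25,-0.01,0.02]},
{"fingers":1,"delta_pos":[0.38,-6.06,-3.01],"twist":[18.25,-0.01,0.02]},
{"fingers":1,"delta_pos":[0.38,-6.69,-0.96],"twist":[18.25,-0.01,0.02]},
{"fingers":1,"delta_pos":[0.38,-6.66,1.18],"twist":[18.25,-0.01,0.02]},
{"fingers":1,"delta_pos":[0.38,-5.95,3.21],"twist":[18.25,-0.01,0.02]},
{"fingers":1,"delta_pos":[0.38,-4.65,4.91],"twist":[18.25,-0.01,0.02]},
{"fingers":1,"delta_pos":[0.38,-2.88,6.12],"twist":[18.25,-0.01,0.02]},
{"fingers":1,"delta_pos":[0.38,-0.81,6.71],"twist":[18.25,-0.01,0.02]}

total turn [-33.97  -0.1   -0.04] dist mm 541.7992381851159
{"fingers":1,"delta_pos":[0.38,-4.81,-4.75],"twist":[-4.25,-0.01,-0.01]},
{"fingers":1,"delta_pos":[0.38,-4.44,-5.10],"twist":[-4.25,-0.01,-0.01]},
{"fingers":1,"delta_pos":[0.38,-4.05,-5.41],"twist":[-4.25,-0.01,-0.01]},
{"fingers":1,"delta_pos":[0.38,-3.64,-5.70],"twist":[-4.25,-0.01,-0.01]},
{"fingers":1,"delta_pos":[0.38,-3.21,-5.95],"twist":[-4.25,-0.01,-0.01]},
{"fingers":1,"delta_pos":[0.38,-2.76,-6.17],"twist":[-4.25,-0.01,-0.01]},
{"fingers":1,"delta_pos":[0.38,-2.29,-6.36],"twist":[-4.25,-0.01,-0.01]},
{"fingers":1,"delta_pos":[0.38,-1.82,-6.51],"twist":[-4.25,-0.01,-0.01]}
```

```bash
python3 -m inch '[{"fingers":1,"delta_pos":[0.3,-3.85,-3.8],"twist":[0,0,0]},{"fingers":1,"delta_pos":[0.3,-3.85,-3.8],"twist":[0,0,0]},{"fingers":1,"delta_pos":[0.3,-3.85,-3.8],"twist":[0,0,0]},{"fingers":1,"delta_pos":[0.3,-3.85,-3.8],"twist":[0,0,0]},{"fingers":1,"delta_pos":[0.3,-3.85,-3.8],"twist":[0,0,0]}]'
python3 -m inch '[{"fingers":1,"delta_pos":[0.3,-3.85,-3.8],"twist":[0,0,0]},{"fingers":1,"delta_pos":[0.3,-3.85,-3.8],"twist":[0,0,0]},{"fingers":1,"delta_pos":[0.3,-3.85,-3.8],"twist":[0,0,0]},{"fingers":1,"delta_pos":[0.3,-3.85,-3.8],"twist":[0,0,0]},{"fingers":1,"delta_pos":[0.3,-3.85,-3.8],"twist":[0,0,0]}]'
python3 - <<'E'
from h import *
rows(np.array([.49,-.2414,.10]),toolR(200.8,0,-1),9,1)
E
```

```text
time: 0.72
tool_pos: [0.2869, 0.378, 0.2158]
tool_rot: [0.554, -0.44, 0.554, 0.439]
contact_force: [1.7, -0.1, 0.5]
gripper_width: 0.996
time: 1.35
tool_pos: [0.4311, 0.1492, 0.2009]
tool_rot: [0.554, -0.439, 0.554, 0.439]
contact_force: [0.9, 0.2, 0.0]
gripper_width: 0.997
total turn [-3.398e+01  1.000e-02  0.000e+00] dist mm 407.68382685471346
{"fingers":1,"delta_pos":[1.12,-1.63,-4.08],"twist":[-3.78,0.00,0.00]},
{"fingers":1,"delta_pos":[1.12,-1.35,-4.17],"twist":[-3.78,0.00,0.00]},
{"fingers":1,"delta_pos":[1.12,-1.08,-4.25],"twist":[-3.78,0.00,0.00]},
{"fingers":1,"delta_pos":[1.12,-0.79,-4.32],"twist":[-3.78,0.00,0.00]},
{"fingers":1,"delta_pos":[1.12,-0.51,-4.36],"twist":[-3.78,0.00,0.00]},
{"fingers":1,"delta_pos":[1.12,-0.22,-4.38],"twist":[-3.78,0.00,0.00]},
{"fingers":1,"delta_pos":[1.12,0.07,-4.39],"twist":[-3.78,0.00,0.00]},
{"fingers":1,"delta_pos":[1.12,0.36,-4.37],"twist":[-3.78,0.00,0.00]},
{"fingers":1,"delta_pos":[1.12,0.64,-4.34],"twist":[-3.78,0.00,0.00]}
```

```bash
python3 -m inch '[{"fingers":1,"delta_pos":[1.12,-1.63,-4.08],"twist":[-3.78,0,0]},{"fingers":1,"delta_pos":[1.12,-1.35,-4.17],"twist":[-3.78,0,0]},{"fingers":1,"delta_pos":[1.12,-1.08,-4.25],"twist":[-3.78,0,0]},{"fingers":1,"delta_pos":[1.12,-0.79,-4.32],"twist":[-3.78,0,0]},{"fingers":1,"delta_pos":[1.12,-0.51,-4.36],"twist":[-3.78,0,0]}]'
python3 -m inch '[{"fingers":1,"delta_pos":[1.12,-0.22,-4.38],"twist":[-3.78,0,0]},{"fingers":1,"delta_pos":[1.12,0.07,-4.39],"twist":[-3.78,0,0]},{"fingers":1,"delta_pos":[1.12,0.36,-4.37],"twist":[-3.78,0,0]},{"fingers":1,"delta_pos":[1.12,0.64,-4.34],"twist":[-3.78,0,0]}]'
python3 - <<'E'
from h import *
from plant import viewer
rows(np.array([.49,-.2414,.05]),toolR(200.8,0,-1),2,1)
f=viewer.grab_frame("side");cv2.imwrite("pics/s1.png",cv2.resize(f["pixels"][130:230,230:350],None,fx=6,fy=6,interpolation=cv2.INTER_CUBIC));cv2.imwrite
f=viewer.grab_frame("top");cv2.imwrite("pics/t1.png",cv2.resize(f["pixels"][160:260,340:460],None,fx=6,fy=6,interpolation=cv2.INTER_CUBIC))
E
```

```text
time: 1.98
tool_pos: [0.4632, -0.0675, 0.1446]
tool_rot: [0.474, -0.525, 0.474, 0.525]
contact_force: [1.2, 0.4, 0.7]
gripper_width: 0.999
time: 2.48
tool_pos: [0.4895, -0.2409, 0.0997]
tool_rot: [0.401, -0.582, 0.401, 0.583]
contact_force: [0.4, -0.6, 0.7]
gripper_width: 0.997
total turn [ 0.17  0.04 -0.02] dist mm 49.657005167293626
{"fingers":1,"delta_pos":[2.48,-0.02,-0.03],"twist":[0.08,0.02,-0.01]},
{"fingers":1,"delta_pos":[2.48,-0.02,-0.03],"twist":[0.08,0.02,-0.01]}
```

View pics/s1.png

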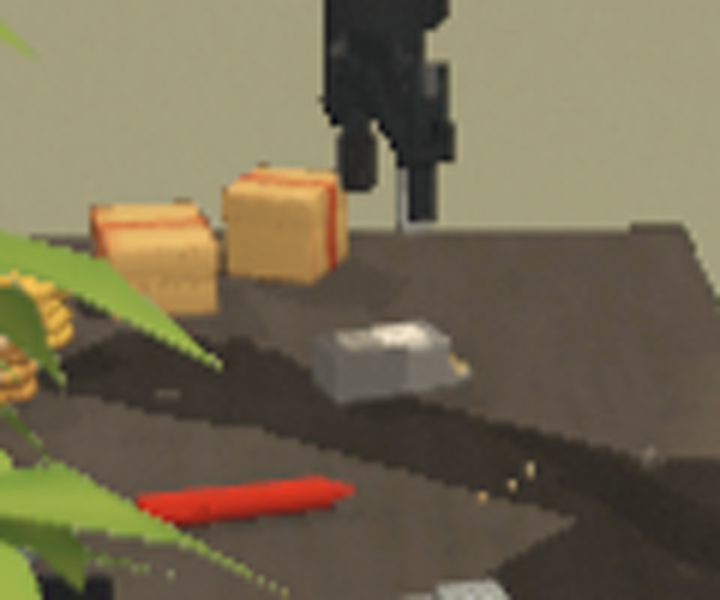

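View pics/t1.png

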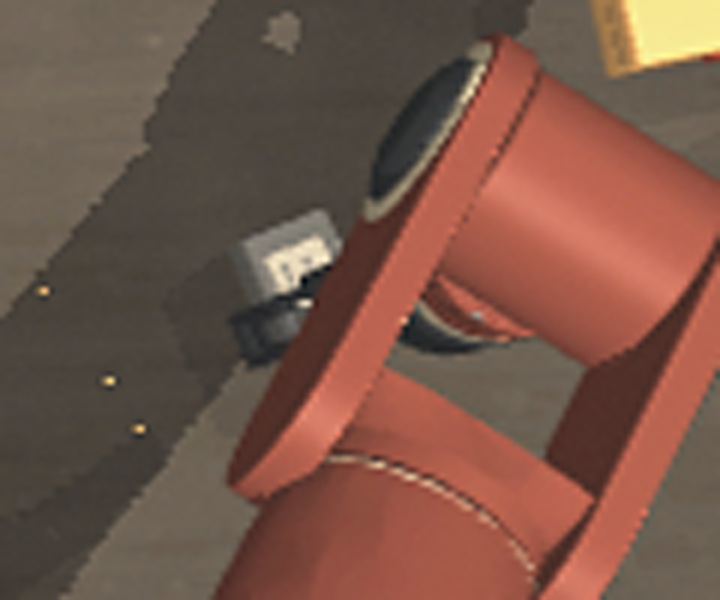

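```bash
python3 - <<'E'
from h import *
from plant import viewer
f=viewer.grab_frame("side")
P=cloud(f,(280,140,312,172))
im=f["pixels"][140:172,280:312]
for r in range(16,30): print(r+140,[ "%.0f"%(P[r,c,2]*1000) if im[r,c].max()<70 else "." for c in range(4,28,2)])
K=f["K"];T=f["pose"]
for u,v,y in((299.5,166.5,-.195),(289.5,161.2,-.288)):
    d=T[:3,:3]@np.array([(u-K[0,2])/K[0,0],(v-K[1,2])/K[1,1],1]);s=(y-T[1,3])/d[1];print(T[:3,3]+d*s)
E
```

```text
156 ['.', '.', '139', '135', '.', '.', '163', '166', '167', '167', '166', '.']
157 ['.', '.', '135', '134', '.', '.', '155', '157', '164', '157', '.', '.']
158 ['.', '.', '131', '129', '.', '.', '.', '154', '153', '.', '.', '.']
159 ['.', '.', '127', '125', '.', '.', '.', '150', '151', '.', '.', '.']
160 ['.', '.', '122', '122', '.', '.', '.', '147', '146', '.', '.', '.']
161 ['.', '.', '120', '117', '.', '.', '.', '142', '144', '.', '.', '.']
162 ['.', '.', '.', '.', '.', '.', '.', '141', '140', '.', '.', '.']
163 ['.', '.', '.', '.', '.', '.', '.', '136', '137', '.', '.', '.']
164 ['.', '.', '.', '.', '.', '.', '.', '132', '132', '.', '.', '.']
165 ['.', '.', '.', '.', '.', '.', '.', '129', '128', '.', '.', '.']
166 ['.', '.', '.', '.', '.', '.', '.', '125', '125', '.', '.', '.']
167 ['.', '.', '.', '.', '.', '.', '.', '.', '.', '.', '.', '.']
168 ['.', '.', '.', '.', '.', '.', '.', '.', '.', '.', '.', '.']
169 ['.', '.', '.', '.', '.', '.', '.', '.', '.', '.', '.', '.']
[ 0.46983948 -0.195       0.1216724 ]
[ 0.50292533 -0.288       0.11580008]
```

```bash
python3 -m inch '[{"fingers":1,"delta_pos":[2.95,-0.02,-0.03],"twist":[0.1,0,0]},{"fingers":1,"delta_pos":[2.95,-0.02,-0.03],"twist":[0.1,0,0]},{"fingers":1,"delta_pos":[2.95,0,0],"twist":[0,0,0]},{"fingers":1,"delta_pos":[0,0,0],"twist":[0,0,0]}]'
python3 -m inch '[{"fingers":-1,"delta_pos":[0,0,0],"twist":[0,0,0]},{"fingers":-1,"delta_pos":[0,0,0],"twist":[0,0,0]},{"fingers":-1,"delta_pos":[0,0,0],"twist":[0,0,0]},{"fingers":-1,"delta_pos":[0,0,0],"twist":[0,0,0]},{"fingers":-1,"delta_pos":[0,0,0],"twist":[0,0,0]}]'
python3 -m inch '[{"fingers":-1,"delta_pos":[0,0,0],"twist":[0,0,0]},{"fingers":-1,"delta_pos":[0,0,0],"twist":[0,0,0]}]'
python3 - <<'E'
from h import *
from plant import viewer
f=viewer.grab_frame("side");cv2.imwrite("pics/s2.png",cv2.resize(f["pixels"][150:220,250:340],None,fx=8,fy=8,interpolation=cv2.INTER_CUBIC))
E
```

```text
time: 3.12
tool_pos: [0.4882, -0.2375, 0.0095]
tool_rot: [0.402, -0.579, 0.402, 0.584]
contact_force: [-1.2, -0.6, 0.5]
gripper_width: 1.004
time: 3.75
tool_pos: [0.4919, -0.241, 0.0142]
tool_rot: [-0.402, 0.583, -0.402, -0.58]
contact_force: [-0.4, 0.2, 6.3]
gripper_width: 0.497
time: 4.0
tool_pos: [0.4919, -0.241, 0.0142]
tool_rot: [-0.402, 0.583, -0.402, -0.58]
contact_force: [0.6, 1.5, 6.2]
gripper_width: 0.499
```

View pics/s2.png

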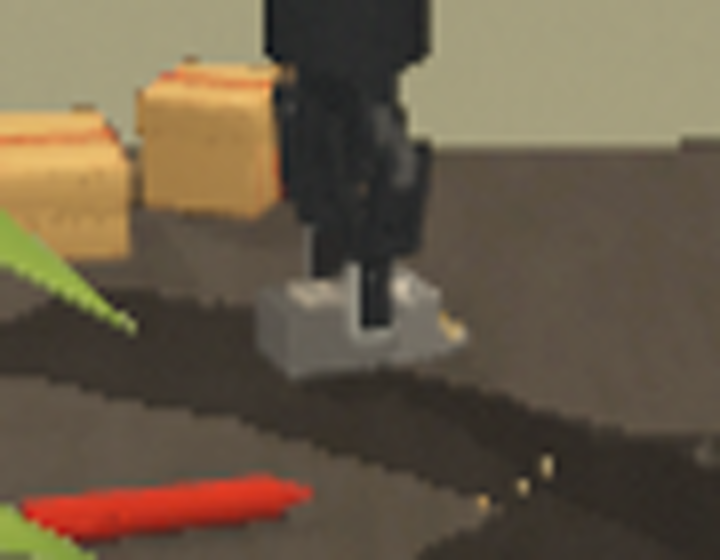

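```bash
python3 -m inch '[{"fingers":-1,"delta_pos":[-1,0,0],"twist":[0,0,0]},{"fingers":-1,"delta_pos":[-3,0,0],"twist":[0,0,0]},{"fingers":-1,"delta_pos":[-4,0,0],"twist":[0,0,0]},{"fingers":-1,"delta_pos":[-4,0,0],"twist":[0,0,0]},{"fingers":-1,"delta_pos":[0,0,0],"twist":[0,0,0]}]'
python3 - <<'E'
from h import *
from plant import viewer
print(manip.state()["contact_force"],cur()[1],cur()[2].as_matrix().round(3))
f=viewer.grab_frame("side");cv2.imwrite("pics/s3.png",cv2.resize(f["pixels"][110:200,230:340],None,fx=6,fy=6,interpolation=cv2.INTER_CUBIC))
f=viewer.grab_frame("top");cv2.imwrite("pics/t3.png",cv2.resize(f["pixels"][160:260,340:460],None,fx=6,fy=6,interpolation=cv2.INTER_CUBIC))
rows(np.array([.49,.15,.12]),toolR(193.2,0,-1),8,-1)
E
```

```text
time: 4.68
tool_pos: [0.4924, -0.2414, 0.1362]
tool_rot: [-0.402, 0.584, -0.402, -0.579]
contact_force: [-0.2, -0.3, -1.8]
gripper_width: 0.5
[-0.16787412 -0.25088916 -1.8495159 ] [ 0.49236687 -0.24138054  0.13620106] [[ 0.006 -0.936 -0.353]
 [-0.004 -0.353  0.936]
 [-1.    -0.004 -0.006]]
total turn [ 7.45  0.04 -0.04] dist mm 389.85514905370803
{"fingers":-1,"delta_pos":[0.14,-1.72,4.56],"twist":[0.93,0.01,-0.00]},
{"fingers":-1,"delta_pos":[0.14,-1.65,4.58],"twist":[0.93,0.01,-0.00]},
{"fingers":-1,"delta_pos":[0.14,-1.57,4.61],"twist":[0.93,0.01,-0.00]},
{"fingers":-1,"delta_pos":[0.14,-1.50,4.64],"twist":[0.93,0.01,-0.00]},
{"fingers":-1,"delta_pos":[0.14,-1.42,4.66],"twist":[0.93,0.01,-0.00]},
{"fingers":-1,"delta_pos":[0.14,-1.34,4.68],"twist":[0.93,0.01,-0.00]},
{"fingers":-1,"delta_pos":[0.14,-1.27,4.70],"twist":[0.93,0.01,-0.00]},
{"fingers":-1,"delta_pos":[0.14,-1.19,4.72],"twist":[0.93,0.01,-0.00]}
```

View pics/s3.png

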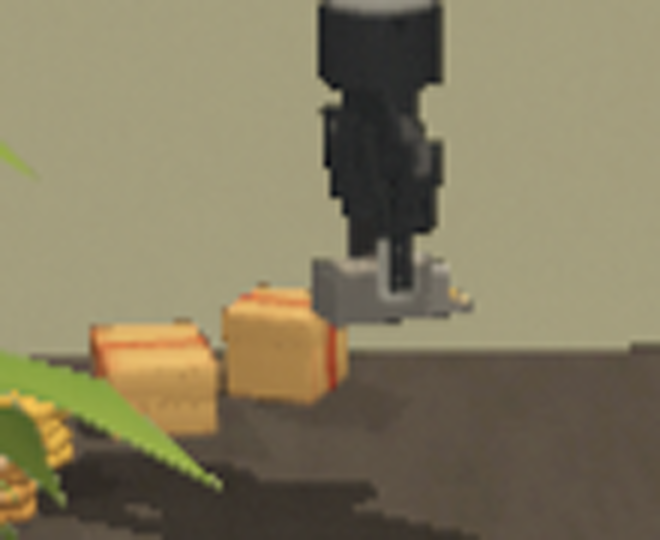

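View pics/t3.png

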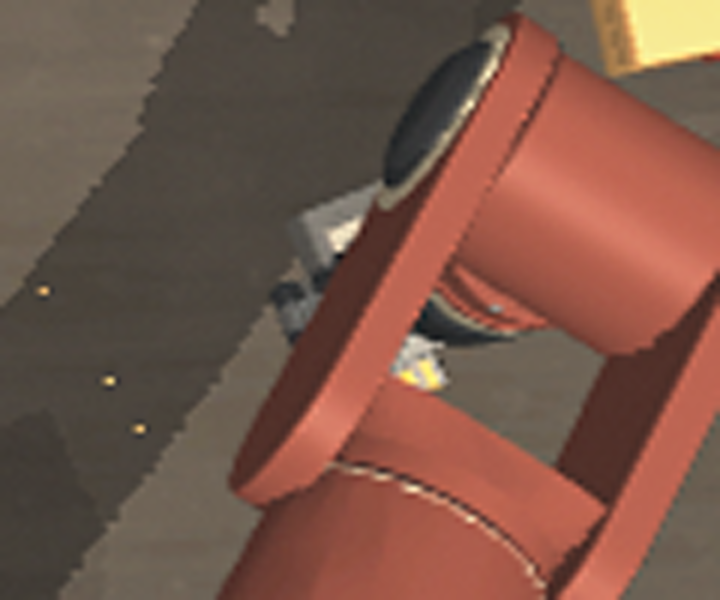

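```bash
cat >> h.py <<'E'
def T(R,p):
    M=np.eye(4);M[:3,:3]=R;M[:3,3]=p;return M
_q=np.array([-0.402,0.583,-0.402,-0.58]);_q/=np.linalg.norm(_q)
_Tt=T(Ro.from_quat([_q[1],_q[2],_q[3],_q[0]]).as_matrix(),[.4919,-.241,.0142])
H=np.linalg.inv(_Tt)@T(packR(200.8,0),[.490,-.2414,0])   # pack in tool
CY=193.2
C=T(packR(CY,0),[.5070,.18645,0])
TIP=np.array([.054,0,0])
def goal(tip,tilt,yaw=0,H=H):
    """tip in charger frame (m) -> tool pose"""
    Rp=packR(CY+yaw,tilt);pt=(C@np.r_[tip,1])[:3]
    Tp=T(Rp,pt-Rp@TIP);Tt=Tp@np.linalg.inv(H);return Tt[:3,3],Tt[:3,:3]
def where(H=H):
    s,p,R=cur();Tp=np.linalg.inv(C)@T(R.as_matrix(),p)@H
    tip=(Tp@np.r_[TIP,1])[:3]*1000
    e=Ro.from_matrix(Tp[:3,:3]).as_euler('ZYX',degrees=True)
    f=C[:3,:3].T@s["contact_force"]
    print("t %.2f tip"%s["time"],tip.round(2),"yaw/tilt/roll",e.round(2),"F(charger)",f.round(1),"w %.3f"%s["gripper_width"])
E
python3 - <<'E'
from h import *
where()
p,R=goal([.028,0,.065],0);print(p)
rows(p,R,9,-1)
E
```

```text
t 4.78 tip [169.59 417.96 117.28] yaw/tilt/roll [ 7.56 -0.17 -0.25] F(charger) [-0.  -0.1 -2.7] w 0.500
[0.53424926 0.19253232 0.0792    ]
total turn [ 7.56  0.25 -0.16] dist mm 437.6171690796547
{"fingers":-1,"delta_pos":[0.58,-2.16,4.32],"twist":[0.84,0.03,-0.02]},
{"fingers":-1,"delta_pos":[0.58,-2.09,4.35],"twist":[0.84,0.03,-0.02]},
{"fingers":-1,"delta_pos":[0.58,-2.03,4.38],"twist":[0.84,0.03,-0.02]},
{"fingers":-1,"delta_pos":[0.58,-1.96,4.41],"twist":[0.84,0.03,-0.02]},
{"fingers":-1,"delta_pos":[0.58,-1.90,4.44],"twist":[0.84,0.03,-0.02]},
{"fingers":-1,"delta_pos":[0.57,-1.83,4.47],"twist":[0.84,0.03,-0.02]},
{"fingers":-1,"delta_pos":[0.57,-1.77,4.49],"twist":[0.84,0.03,-0.02]},
{"fingers":-1,"delta_pos":[0.57,-1.70,4.52],"twist":[0.84,0.03,-0.02]},
{"fingers":-1,"delta_pos":[0.57,-1.63,4.54],"twist":[0.84,0.03,-0.02]}
```

```bash
python3 -m inch '[{"fingers":-1,"delta_pos":[0.58,-2.16,4.32],"twist":[0.84,0.03,-0.02]},{"fingers":-1,"delta_pos":[0.58,-2.09,4.35],"twist":[0.84,0.03,-0.02]},{"fingers":-1,"delta_pos":[0.58,-2.03,4.38],"twist":[0.84,0.03,-0.02]},{"fingers":-1,"delta_pos":[0.58,-1.96,4.41],"twist":[0.84,0.03,-0.02]},{"fingers":-1,"delta_pos":[0.58,-1.9,4.44],"twist":[0.84,0.03,-0.02]}]'
python3 -m inch '[{"fingers":-1,"delta_pos":[0.57,-1.83,4.47],"twist":[0.84,0.03,-0.02]},{"fingers":-1,"delta_pos":[0.57,-1.77,4.49],"twist":[0.84,0.03,-0.02]},{"fingers":-1,"delta_pos":[0.57,-1.7,4.52],"twist":[0.84,0.03,-0.02]},{"fingers":-1,"delta_pos":[0.57,-1.63,4.54],"twist":[0.84,0.03,-0.02]},{"fingers":-1,"delta_pos":[0,0,0],"twist":[0,0,0]}]'
python3 - <<'E'
from h import *
from plant import viewer
where()
p,R=goal([.028,0,.025],15)
rows(p,R,4,-1)
f=viewer.grab_frame("side");np.savez("/tmp/side4.npz",**f);cv2.imwrite("pics/s4.png",cv2.resize(f["pixels"][180:270,240:350],None,fx=6,fy=6,interpolation=cv2.INTER_CUBIC))
f=viewer.grab_frame("top");np.savez("/tmp/top4.npz",**f);cv2.imwrite("pics/t4.png",cv2.resize(f["pixels"][165:255,190:300],None,fx=6,fy=6,interpolation=cv2.INTER_CUBIC))
E
```

```text
time: 5.4
tool_pos: [0.513, 0.0018, 0.0998]
tool_rot: [0.423, -0.566, 0.424, 0.567]
contact_force: [1.0, -0.9, -1.6]
gripper_width: 0.498
time: 6.02
tool_pos: [0.5322, 0.1943, 0.0761]
tool_rot: [-0.437, 0.555, -0.44, -0.554]
contact_force: [-0.6, -0.1, -2.3]
gripper_width: 0.496
t 6.03 tip [29.63 -1.91 62.18] yaw/tilt/roll [ 0.24 -0.28  0.03] F(charger) [ 0.6 -0.1 -2.3] w 0.496
total turn [  0.3   -0.03 -15.28] dist mm 23.36122836394425
{"fingers":-1,"delta_pos":[0.57,0.10,-0.05],"twist":[0.07,-0.01,-3.82]},
{"fingers":-1,"delta_pos":[0.57,0.14,-0.05],"twist":[0.07,-0.01,-3.82]},
{"fingers":-1,"delta_pos":[0.55,0.17,-0.05],"twist":[0.07,-0.01,-3.82]},
{"fingers":-1,"delta_pos":[0.54,0.21,-0.05],"twist":[0.07,-0.01,-3.82]}
```

View pics/s4.png

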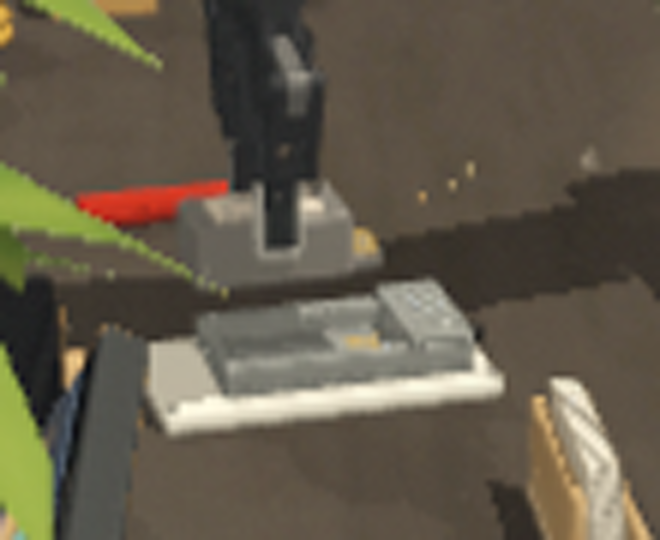

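View pics/t4.png

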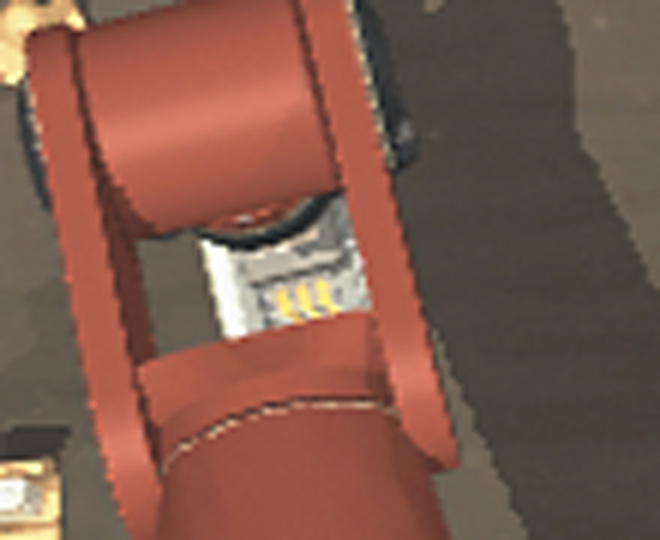

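```bash
python3 - <<'E'
from h import *
where()
f=np.load("/tmp/top4.npz");b=(228,205,255,225);gg=up(f["pixels"],b);h=cv2.cvtColor(gg,cv2.COLOR_BGR2HSV)
mm=((h[...,1]>110)&(h[...,2]>150)&(h[...,0]<35)&(h[...,0]>12)).astype(np.uint8)*255
n,l,s,c=cv2.connectedComponentsWithStats(mm)
for i in range(1,n):
    if s[i,4]>60:
        for z in(.070,.014):
            w=ray(f,(c[i]+.5)/8-.5+np.array(b[:2]),z)[0];print(s[i,4],z,(np.linalg.inv(C)@np.r_[w,0,1])[:2]*1000)
f0=np.load("/tmp/top0.npz")
for p in((483.65,171.67),(480.8,180.27),(479.47,189.29)): print("charger gold",(np.linalg.inv(C)@np.r_[np.array(p)/1000,0,1])[:2]*1000)
for p in((447.87,-267.22),(445.04,-258.5),(442.14,-250.17)): print("pack gold",(np.linalg.inv(T(packR(200.8,0),[.49,-.2414,0]))@np.r_[np.array(p)/1000,0,1])[:2]*1000)
E
```

```text
t 6.12 tip [29.44  0.43 63.09] yaw/tilt/roll [ 0.08 -0.21  0.08] F(charger) [-0.1  1.1 -2. ] w 0.500
405 0.07 [25.97243951  9.20319145]
405 0.014 [21.06011066  6.90155169]
301 0.07 [23.04721682 -0.39499512]
301 0.014 [18.01062585 -3.10436145]
491 0.07 [25.47637456 -8.4708235 ]
491 0.014 [ 20.54297309 -11.52324733]
73 0.07 [32.45616502  2.69984126]
73 0.014 [27.81926187  0.12194216]
charger gold [26.10809324  9.05750337]
charger gold [26.91897563  0.03392482]
charger gold [26.15411072 -9.05146354]
pack gold [48.55306752  9.17654264]
pack gold [4.81020915e+01 1.99100365e-02]
pack gold [47.85504493 -8.79699804]
```

```bash
python3 -m inch '[{"fingers":-1,"delta_pos":[0.57,0.1,0.01],"twist":[0,0,-3.8]},{"fingers":-1,"delta_pos":[0.57,0.14,0.01],"twist":[0,0,-3.8]},{"fingers":-1,"delta_pos":[0.55,0.17,0.01],"twist":[0,0,-3.8]},{"fingers":-1,"delta_pos":[0.54,0.21,0.01],"twist":[0,0,-3.8]},{"fingers":-1,"delta_pos":[0,0,0],"twist":[0,0,0]}]'
python3 -m inch '[{"fingers":-1,"delta_pos":[0,0,0],"twist":[0,0,0]}]'
python3 - <<'E'
from h import *
where()
p,R=goal([.028,0,.016],15)
rows(p,R,3,-1)
from plant import viewer
f=viewer.grab_frame("side");np.savez("/tmp/side5.npz",**f);cv2.imwrite("pics/s5.png",cv2.resize(f["pixels"][180:260,250:340],None,fx=8,fy=7,interpolation=cv2.INTER_CUBIC))
where()
E
```

```text
time: 6.75
tool_pos: [0.5284, 0.1897, 0.0544]
tool_rot: [-0.508, 0.608, -0.365, -0.49]
contact_force: [-0.7, 0.7, -2.0]
gripper_width: 0.5
time: 6.88
tool_pos: [0.5312, 0.1907, 0.0568]
tool_rot: [-0.509, 0.609, -0.363, -0.489]
contact_force: [-0.2, -0.0, -1.7]
gripper_width: 0.499
t 6.88 tip [25.69  1.1  28.46] yaw/tilt/roll [ 0.02 15.22  0.11] F(charger) [ 0.2 -0.  -1.7] w 0.499
total turn [ 0.02 -0.1   0.22] dist mm 12.882023095173713
{"fingers":-1,"delta_pos":[0.39,0.18,0.04],"twist":[0.01,-0.03,0.07]},
{"fingers":-1,"delta_pos":[0.39,0.18,0.04],"twist":[0.01,-0.03,0.07]},
{"fingers":-1,"delta_pos":[0.39,0.18,0.04],"twist":[0.01,-0.03,0.07]}
t 6.92 tip [25.17  0.93 28.82] yaw/tilt/roll [ 0.03 15.27  0.11] F(charger) [-0.5  0.6 -1.7] w 0.496
```

View pics/s5.png

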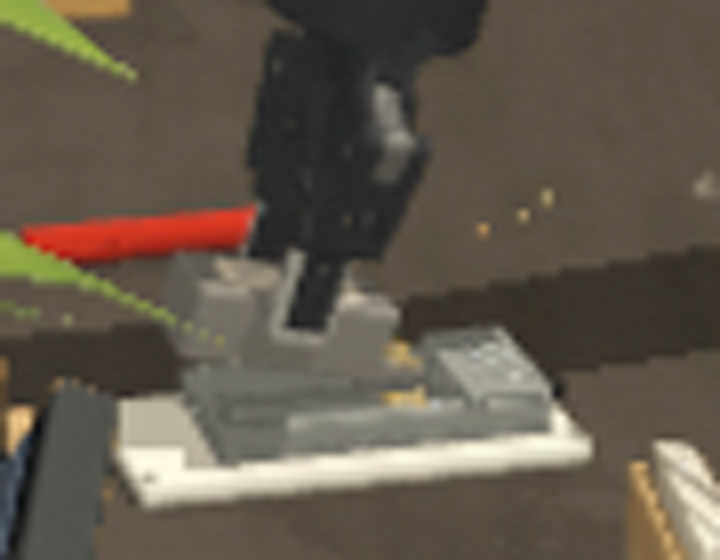

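```bash
python3 -m inch '[{"fingers":-1,"delta_pos":[0.39,0.12,0.03],"twist":[0,0,0]},{"fingers":-1,"delta_pos":[0.39,0.12,0.03],"twist":[0,0,0]},{"fingers":-1,"delta_pos":[0.39,0.12,0.03],"twist":[0,0,0]},{"fingers":-1,"delta_pos":[0,0,0],"twist":[0,0,0]}]'
python3 -m inch '[{"fingers":-1,"delta_pos":[0,0,0],"twist":[0,0,0]}]'
python3 - <<'E'
from h import *
where()
from plant import viewer
f=viewer.grab_frame("side");np.savez("/tmp/side6.npz",**f);cv2.imwrite("pics/s6.png",cv2.resize(f["pixels"][180:260,250:340],None,fx=8,fy=7,interpolation=cv2.INTER_CUBIC))
f=viewer.grab_frame("top");np.savez("/tmp/top6.npz",**f);cv2.imwrite("pics/t6.png",cv2.resize(f["pixels"][165:255,190:300],None,fx=6,fy=6,interpolation=cv2.INTER_CUBIC))
where()
E
```

```text
time: 7.42
tool_pos: [0.5299, 0.1922, 0.0437]
tool_rot: [-0.508, 0.609, -0.363, -0.489]
contact_force: [-0.7, -0.1, -1.9]
gripper_width: 0.501
time: 7.55
tool_pos: [0.5304, 0.1923, 0.0445]
tool_rot: [-0.509, 0.609, -0.362, -0.489]
contact_force: [-0.6, 0.1, -2.0]
gripper_width: 0.5
t 7.55 tip [26.06 -0.56 16.07] yaw/tilt/roll [ 0.09 15.26  0.1 ] F(charger) [ 0.6 -0.2 -2. ] w 0.500
t 7.65 tip [25.9  -0.5  16.29] yaw/tilt/roll [ 0.08 15.28  0.1 ] F(charger) [-0.8 -0.1 -2.3] w 0.500
```

View pics/s6.png

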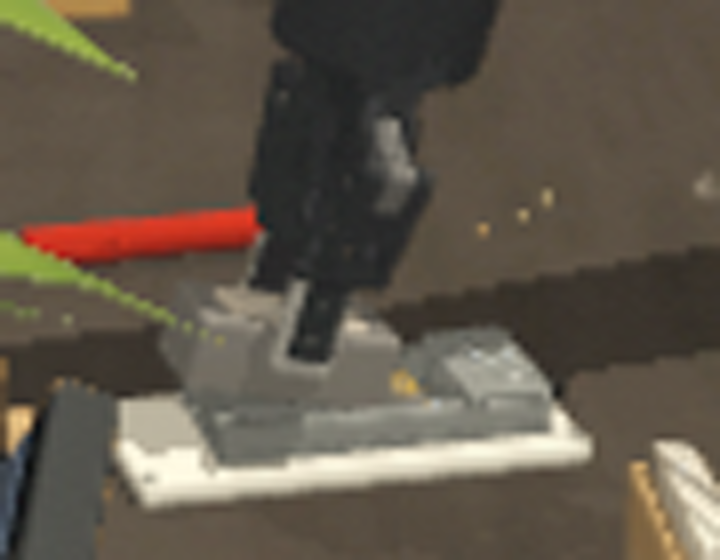

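View pics/t6.png

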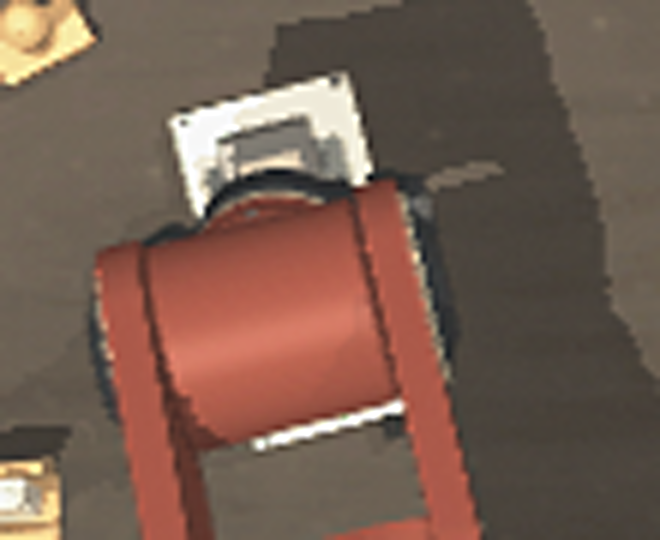

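```bash
python3 -m inch '[{"fingers":-1,"delta_pos":[0.03,0.22,-0.02],"twist":[0,0,0]},{"fingers":-1,"delta_pos":[-0.03,0.2,-0.02],"twist":[0,0,0]},{"fingers":-1,"delta_pos":[-0.05,0.2,-0.01],"twist":[0,0,0]},{"fingers":-1,"delta_pos":[-0.05,0.2,0],"twist":[0,0,0]},{"fingers":-1,"delta_pos":[-0.05,0.2,0],"twist":[0,0,0]}]'
python3 -c "from h import *;where()"
python3 -m inch '[{"fingers":-1,"delta_pos":[0,0,0],"twist":[0,0,0]}]'
python3 -c "from h import *;where()"
```

```text
time: 8.28
tool_pos: [0.5204, 0.1894, 0.0433]
tool_rot: [-0.509, 0.609, -0.362, -0.489]
contact_force: [-0.2, -0.3, -2.1]
gripper_width: 0.5
t 8.28 tip [ 3.649e+01 -2.000e-02  1.484e+01] yaw/tilt/roll [ 0.08 15.26  0.1 ] F(charger) [ 0.3  0.3 -2.1] w 0.500
time: 8.4
tool_pos: [0.5204, 0.1894, 0.0432]
tool_rot: [-0.509, 0.609, -0.362, -0.489]
contact_force: [0.3, -0.6, -2.0]
gripper_width: 0.502
t 8.40 tip [ 3.653e+01 -3.000e-02  1.478e+01] yaw/tilt/roll [ 0.08 15.25  0.1 ] F(charger) [-0.1  0.7 -2. ] w 0.502
```

```bash
for i in 1; do python3 -m inch '[{"fingers":-1,"delta_pos":[-0.03,0.1,0],"twist":[0,0,0]},{"fingers":-1,"delta_pos":[-0.02,0.1,0],"twist":[0,0,0]}]' >/dev/null; python3 -c "from h import *;where()"; done
python3 -m inch '[{"fingers":-1,"delta_pos":[-0.03,0.1,0],"twist":[0,0,0]},{"fingers":-1,"delta_pos":[0,0,0],"twist":[0,0,0]}]' >/dev/null; python3 -c "from h import *;where()"
python3 -m inch '[{"fingers":-1,"delta_pos":[-0.03,0.1,0],"twist":[0,0,0]},{"fingers":-1,"delta_pos":[0,0,0],"twist":[0,0,0]}]' >/dev/null; python3 -c "from h import *;where()"
```

```text
t 8.65 tip [ 3.837e+01 -2.000e-02  1.482e+01] yaw/tilt/roll [ 0.08 15.26  0.1 ] F(charger) [-0.5  0.4 -1.6] w 0.503
t 8.90 tip [ 3.953e+01 -3.000e-02  1.478e+01] yaw/tilt/roll [ 0.08 15.26  0.1 ] F(charger) [ 0.2  0.1 -2. ] w 0.497
t 9.15 tip [ 4.055e+01 -4.000e-02  1.481e+01] yaw/tilt/roll [ 0.08 15.26  0.1 ] F(charger) [-0.4  0.7 -2.9] w 0.496
```

```bash
python3 -m inch '[{"fingers":-1,"delta_pos":[-0.03,0.1,0],"twist":[0,0,0]},{"fingers":-1,"delta_pos":[0,0,0],"twist":[0,0,0]}]' >/dev/null; python3 -c "from h import *;where()"
python3 -m inch '[{"fingers":-1,"delta_pos":[-0.02,0.1,0],"twist":[0,0,0]},{"fingers":-1,"delta_pos":[0,0,0],"twist":[0,0,0]}]' >/dev/null; python3 -c "from h import *;where()"
python3 -m inch '[{"fingers":-1,"delta_pos":[-0.03,0.1,0],"twist":[0,0,0]},{"fingers":-1,"delta_pos":[0,0,0],"twist":[0,0,0]}]' >/dev/null; python3 -c "from h import *;where()"
```

```text
t 9.40 tip [ 4.147e+01 -3.000e-02  1.492e+01] yaw/tilt/roll [ 0.08 15.27  0.1 ] F(charger) [-0.5  0.1 -2.3] w 0.499
t 9.65 tip [ 4.179e+01 -2.000e-02  1.514e+01] yaw/tilt/roll [ 0.08 15.37  0.1 ] F(charger) [-3.2 -0.7 -2.9] w 0.498
t 9.90 tip [42.76  0.   15.26] yaw/tilt/roll [ 0.08 15.38  0.1 ] F(charger) [-4.9 -0.6 -3. ] w 0.502
```

First touch comes at a tip readout of about 41.8. The tongue's upper edge leads by 2.1, so the free contact face is near 43.9 and the insert offset near +10 mm, which matches the depth estimate. I'll push in gently.

```bash
python3 -m inch '[{"fingers":-1,"delta_pos":[-0.02,0.1,0],"twist":[0,0,0]},{"fingers":-1,"delta_pos":[-0.02,0.1,0],"twist":[0,0,0]},{"fingers":-1,"delta_pos":[0,0,0],"twist":[0,0,0]}]' >/dev/null; python3 -c "from h import *;where()"
python3 -m inch '[{"fingers":-1,"delta_pos":[-0.02,0.1,0],"twist":[0,0,0]},{"fingers":-1,"delta_pos":[-0.03,0.1,0],"twist":[0,0,0]},{"fingers":-1,"delta_pos":[0,0,0],"twist":[0,0,0]}]' >/dev/null; python3 -c "from h import *;where()"
```

```text
t 10.28 tip [44.31 -0.   15.35] yaw/tilt/roll [ 0.07 15.44  0.1 ] F(charger) [-6.8  0.4 -4.6] w 0.501
t 10.65 tip [4.580e+01 1.000e-02 1.554e+01] yaw/tilt/roll [ 0.07 15.53  0.1 ] F(charger) [-8.1  0.2 -5.3] w 0.495
```

```bash
python3 -m inch '[{"fingers":-1,"delta_pos":[0.01,0.1,0],"twist":[0,0,0]},{"fingers":-1,"delta_pos":[0.01,0.1,0],"twist":[0,0,0]},{"fingers":-1,"delta_pos":[0,0,0],"twist":[0,0,0]}]' >/dev/null; python3 -c "from h import *;where()"
python3 -m inch '[{"fingers":-1,"delta_pos":[0.01,0.1,0],"twist":[0,0,0]},{"fingers":-1,"delta_pos":[0,0,0],"twist":[0,0,0]}]' >/dev/null; python3 -c "from h import *;where()"
```

```text
t 11.03 tip [46.76  0.   15.48] yaw/tilt/roll [ 0.07 15.64  0.09] F(charger) [-8.6 -0.1 -3.5] w 0.499
t 11.28 tip [4.725e+01 1.000e-02 1.543e+01] yaw/tilt/roll [ 0.07 15.7   0.09] F(charger) [-9.2 -0.9 -2.7] w 0.497
```

```bash
python3 - <<'E'
from h import *
from plant import viewer
f=viewer.grab_frame("side");np.savez("/tmp/side7.npz",**f);cv2.imwrite("pics/s7.png",cv2.resize(f["pixels"][180:260,250:340],None,fx=8,fy=7,interpolation=cv2.INTER_CUBIC))
E
```

```text
(no output)
```

View pics/s7.png

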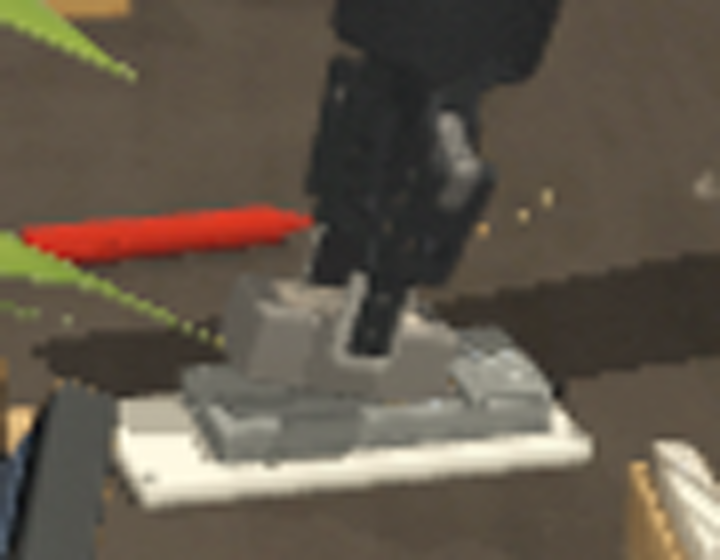

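```bash
python3 -m inch '[{"fingers":-1,"delta_pos":[0,0.12,0],"twist":[0,0,0]},{"fingers":-1,"delta_pos":[0,0,0],"twist":[0,0,0]}]' >/dev/null; python3 -c "from h import *;where()"
python3 -m inch '[{"fingers":-1,"delta_pos":[0,0.1,0],"twist":[0,0,0]},{"fingers":-1,"delta_pos":[0,0,0],"twist":[0,0,0]}]' >/dev/null; python3 -c "from h import *;where()
p,R=goal([.0497,0,.0145],10);rows(p,R,5,-1)"
```

```text
t 11.57 tip [47.94 -0.   15.41] yaw/tilt/roll [ 0.07 15.76  0.09] F(charger) [-9.8 -0.5 -3.2] w 0.498
t 11.82 tip [48.5   0.   15.42] yaw/tilt/roll [ 0.06 15.82  0.09] F(charger) [-10.1  -1.   -2.4] w 0.498
total turn [ 0.03 -0.06  5.82] dist mm 6.296958650933861
{"fingers":-1,"delta_pos":[0.13,0.01,-0.00],"twist":[0.01,-0.01,1.16]},
{"fingers":-1,"delta_pos":[0.13,0.00,-0.00],"twist":[0.01,-0.01,1.16]},
{"fingers":-1,"delta_pos":[0.13,0.00,-0.00],"twist":[0.01,-0.01,1.16]},
{"fingers":-1,"delta_pos":[0.13,-0.00,-0.00],"twist":[0.01,-0.01,1.16]},
{"fingers":-1,"delta_pos":[0.13,-0.00,-0.00],"twist":[0.01,-0.01,1.16]}
```

```bash
python3 -m inch '[{"fingers":-1,"delta_pos":[0,0.1,0],"twist":[0,0,0]},{"fingers":-1,"delta_pos":[0.12,0.02,0],"twist":[0,0,1.2]},{"fingers":-1,"delta_pos":[0.13,0.01,0],"twist":[0,0,1.2]},{"fingers":-1,"delta_pos":[0,0,0],"twist":[0,0,0]}]' >/dev/null; python3 -c "from h import *;where()"
python3 -m inch '[{"fingers":-1,"delta_pos":[0.12,0.02,0],"twist":[0,0,1.2]},{"fingers":-1,"delta_pos":[0.13,0.02,0],"twist":[0,0,1.2]},{"fingers":-1,"delta_pos":[0,0,0],"twist":[0,0,0]}]' >/dev/null; python3 -c "from h import *;where()
p,R=goal([.0497,0,.0145],6);rows(p,R,5,-1)"
```

```text
t 12.32 tip [49.27  0.   15.23] yaw/tilt/roll [ 0.05 13.5   0.08] F(charger) [-11.7  -0.3  -1.1] w 0.497
t 12.70 tip [49.69 -0.   15.12] yaw/tilt/roll [ 0.03 11.15  0.07] F(charger) [-10.8  -2.1   0. ] w 0.501
total turn [ 0.01 -0.06  5.15] dist mm 5.763398707856896
{"fingers":-1,"delta_pos":[0.11,-0.02,-0.00],"twist":[0.00,-0.01,1.03]},
{"fingers":-1,"delta_pos":[0.11,-0.02,-0.00],"twist":[0.00,-0.01,1.03]},
{"fingers":-1,"delta_pos":[0.11,-0.02,-0.00],"twist":[0.00,-0.01,1.03]},
{"fingers":-1,"delta_pos":[0.11,-0.02,-0.00],"twist":[0.00,-0.01,1.03]},
{"fingers":-1,"delta_pos":[0.11,-0.03,-0.00],"twist":[0.00,-0.01,1.03]}
```

```bash
python3 -m inch '[{"fingers":-1,"delta_pos":[0.12,0.02,0],"twist":[0,0,1.2]},{"fingers":-1,"delta_pos":[0.12,0.02,0],"twist":[0,0,1.2]},{"fingers":-1,"delta_pos":[0,0,0],"twist":[0,0,0]}]' >/dev/null; python3 -c "from h import *;where()"
python3 -m inch '[{"fingers":-1,"delta_pos":[0.12,0.02,0],"twist":[0,0,1.2]},{"fingers":-1,"delta_pos":[0.12,0.02,0],"twist":[0,0,1.2]},{"fingers":-1,"delta_pos":[0,0,0],"twist":[0,0,0]}]' >/dev/null; python3 -c "from h import *;where()
p,R=goal([.0500,0,.0142],0);rows(p,R,5,-1)"
```

```text
t 13.07 tip [5.018e+01 1.000e-02 1.508e+01] yaw/tilt/roll [0.02 8.81 0.07] F(charger) [-11.5  -0.7   1. ] w 0.502
t 13.45 tip [5.079e+01 1.000e-02 1.499e+01] yaw/tilt/roll [0.01 6.45 0.06] F(charger) [-11.9  -0.7   0.9] w 0.500
total turn [-0.02 -0.04  6.45] dist mm 7.498685380211495
{"fingers":-1,"delta_pos":[0.14,-0.04,0.00],"twist":[-0.00,-0.01,1.29]},
{"fingers":-1,"delta_pos":[0.14,-0.04,0.00],"twist":[-0.00,-0.01,1.29]},
{"fingers":-1,"delta_pos":[0.14,-0.04,0.00],"twist":[-0.00,-0.01,1.29]},
{"fingers":-1,"delta_pos":[0.14,-0.05,0.00],"twist":[-0.00,-0.01,1.29]},
{"fingers":-1,"delta_pos":[0.14,-0.05,0.00],"twist":[-0.00,-0.01,1.29]}
```

```bash
python3 - <<'E'
from h import *
from plant import viewer
f=viewer.grab_frame("side");cv2.imwrite("pics/s8.png",cv2.resize(f["pixels"][180:260,250:340],None,fx=8,fy=7,interpolation=cv2.INTER_CUBIC))
E
```

```text
(no output)
```

View pics/s8.png

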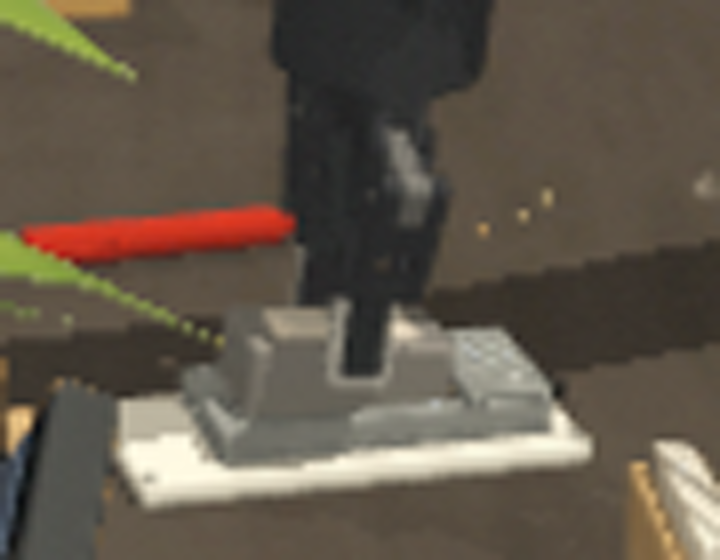

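```bash
python3 -m inch '[{"fingers":-1,"delta_pos":[0.13,-0.02,0],"twist":[0,0,1.2]},{"fingers":-1,"delta_pos":[0.13,-0.02,0],"twist":[0,0,1.2]},{"fingers":-1,"delta_pos":[0,0,0],"twist":[0,0,0]}]' >/dev/null; python3 -c "from h import *;where()"
python3 -m inch '[{"fingers":-1,"delta_pos":[0.13,-0.02,0],"twist":[0,0,1.2]},{"fingers":-1,"delta_pos":[0.13,-0.02,0],"twist":[0,0,1.2]},{"fingers":-1,"delta_pos":[0,0,0],"twist":[0,0,0]}]' >/dev/null; python3 -c "from h import *;where()
p,R=goal([.0497,0,.0142],0);rows(p,R,2,-1)"
```

```text
t 13.88 tip [50.73  0.   14.87] yaw/tilt/roll [0.   4.06 0.05] F(charger) [-12.    0.4   2.5] w 0.494
t 14.25 tip [ 5.070e+01 -3.000e-02  1.478e+01] yaw/tilt/roll [-0.01  1.67  0.05] F(charger) [-11.2  -0.5   3.9] w 0.498
total turn [-0.02 -0.04  1.67] dist mm 2.635611645322684
{"fingers":-1,"delta_pos":[0.11,-0.07,-0.00],"twist":[-0.01,-0.02,0.84]},
{"fingers":-1,"delta_pos":[0.11,-0.07,-0.00],"twist":[-0.01,-0.02,0.84]}
```

```bash
python3 -m inch '[{"fingers":-1,"delta_pos":[0.11,-0.03,0],"twist":[0,0,0.9]},{"fingers":-1,"delta_pos":[0.11,-0.03,0],"twist":[0,0,0.9]},{"fingers":-1,"delta_pos":[0,0,0],"twist":[0,0,0]}]' >/dev/null; python3 -c "from h import *;where()"
python3 -m inch '[{"fingers":-1,"delta_pos":[0.05,-0.03,0],"twist":[0,0,0]},{"fingers":-1,"delta_pos":[0,0,0],"twist":[0,0,0]}]' >/dev/null; python3 -c "from h import *;where()"
python3 - <<'E'
from h import *
from plant import viewer
f=viewer.grab_frame("side");cv2.imwrite("pics/s9.png",cv2.resize(f["pixels"][180:260,250:340],None,fx=8,fy=7,interpolation=cv2.INTER_CUBIC))
E
```

```text
t 14.62 tip [ 5.036e+01 -1.000e-02  1.463e+01] yaw/tilt/roll [-0.02 -0.11  0.04] F(charger) [-11.2  -0.9   5.2] w 0.495
t 14.88 tip [5.031e+01 3.000e-02 1.424e+01] yaw/tilt/roll [-0.01 -0.12  0.05] F(charger) [-9.2 -1.2  6. ] w 0.495
```

View pics/s9.png

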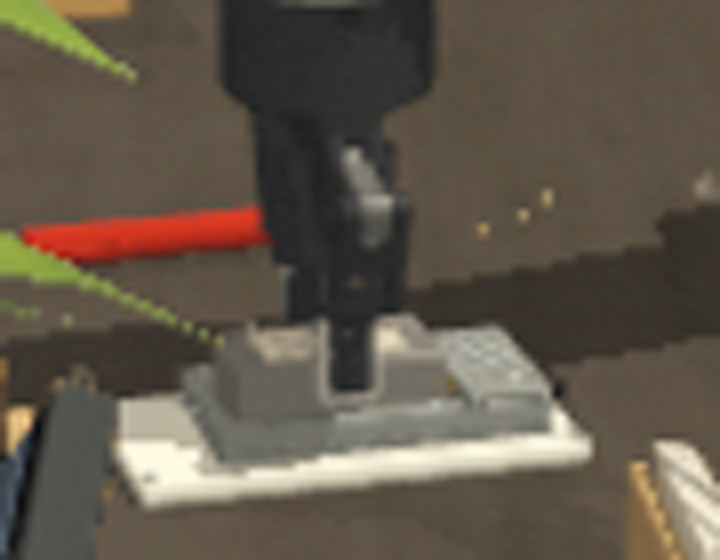

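```bash
python3 -m inch '[{"fingers":-1,"delta_pos":[0.06,-0.12,0],"twist":[0,0,0]},{"fingers":-1,"delta_pos":[0.03,-0.12,0],"twist":[0,0,0]},{"fingers":-1,"delta_pos":[0,0,0],"twist":[0,0,0]}]' >/dev/null; python3 -c "from h import *;where()"
python3 -m inch '[{"fingers":-1,"delta_pos":[0,-0.1,0],"twist":[0,0,0]},{"fingers":-1,"delta_pos":[0,-0.1,0],"twist":[0,0,0]},{"fingers":-1,"delta_pos":[0,0,0],"twist":[0,0,0]}]' >/dev/null; python3 -c "from h import *;where()"
```

```text
t 15.30 tip [4.898e+01 2.000e-02 1.432e+01] yaw/tilt/roll [ 0.   -0.32  0.06] F(charger) [-3.1 -0.  15. ] w 0.498
t 15.68 tip [47.84  0.   14.45] yaw/tilt/roll [ 0.01 -0.44  0.06] F(charger) [ 1.6  0.6 17.9] w 0.497
```

```bash
python3 -m inch '[{"fingers":-1,"delta_pos":[-0.08,0.02,0],"twist":[0,0,0]},{"fingers":-1,"delta_pos":[0,0,0],"twist":[0,0,0]}]' >/dev/null; python3 -c "from h import *;where()"
python3 -m inch '[{"fingers":-0.2,"delta_pos":[0,0,0],"twist":[0,0,0]},{"fingers":0.3,"delta_pos":[0,0,0],"twist":[0,0,0]},{"fingers":0.5,"delta_pos":[0,0,0],"twist":[0,0,0]},{"fingers":0.7,"delta_pos":[0,0,0],"twist":[0,0,0]},{"fingers":0.7,"delta_pos":[0,0,0],"twist":[0,0,0]}]'
python3 -m inch '[{"fingers":0.7,"delta_pos":[-1,0,0],"twist":[0,0,0]},{"fingers":0.7,"delta_pos":[-3,0,0],"twist":[0,0,0]},{"fingers":0.7,"delta_pos":[-6,0,0],"twist":[0,0,0]},{"fingers":0.7,"delta_pos":[-6,0,0],"twist":[0,0,0]},{"fingers":0.7,"delta_pos":[-6,0,0],"twist":[0,0,0]}]'
python3 - <<'E'
from h import *
from plant import viewer
f=viewer.grab_frame("side");np.savez("/tmp/side10.npz",**f);cv2.imwrite("pics/s10.png",cv2.resize(f["pixels"][180:260,250:340],None,fx=8,fy=7,interpolation=cv2.INTER_CUBIC))
E
```

```text
t 15.93 tip [ 4.783e+01 -1.000e-02  1.441e+01] yaw/tilt/roll [ 0.   -0.37  0.06] F(charger) [-3.3 -0.5 13.5] w 0.501
time: 16.55
tool_pos: [0.5096, 0.1868, 0.0225]
tool_rot: [0.434, -0.552, 0.445, 0.556]
contact_force: [0.4, 0.5, -1.2]
gripper_width: 0.853
time: 17.18
tool_pos: [0.5128, 0.1886, 0.2459]
tool_rot: [0.435, -0.552, 0.444, 0.555]
contact_force: [0.5, 0.3, 0.5]
gripper_width: 0.849
```

View pics/s10.png

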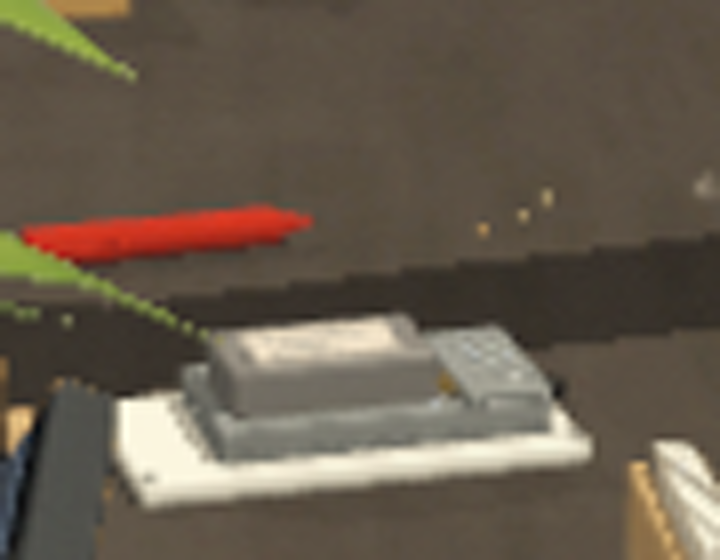

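```bash
python3 -m inch '[{"fingers":0.7,"delta_pos":[0,0,-5],"twist":[0,0,0]},{"fingers":0.7,"delta_pos":[0,0,-5],"twist":[0,0,0]},{"fingers":0.7,"delta_pos":[0,0,-5],"twist":[0,0,0]},{"fingers":0.7,"delta_pos":[0,0,-5],"twist":[0,0,0]},{"fingers":0.7,"delta_pos":[0,0,0],"twist":[0,0,0]}]'
python3 - <<'E'
from h import *
from plant import viewer
f=viewer.grab_frame("top");np.savez("/tmp/top11.npz",**f);cv2.imwrite("pics/t11.png",cv2.resize(f["pixels"][165:255,190:300],None,fx=6,fy=6,interpolation=cv2.INTER_CUBIC))
P=cloud(f,(205,165,275,255)).reshape(-1,3);P=P[~np.isnan(P[:,0])]
Q=(np.linalg.inv(C)@np.c_[P,np.ones(len(P))].T).T[:,:3]*1000
k=(Q[:,2]>38)&(Q[:,2]<60)&(abs(Q[:,0])<70)&(abs(Q[:,1])<40);W=Q[k]
print(k.sum(),cv2.minAreaRect(W[:,:2].astype(np.float32)),np.median(W[:,2]))
k2=(abs(Q[:,0]+6)<34)&(abs(Q[:,1])<18);W=Q[k2];A=np.linalg.lstsq(np.c_[W[:,:2],np.ones(len(W))],W[:,2],rcond=None)[0];print("slopes,z",A)
f2=viewer.grab_frame("side")
P=cloud(f2,(270,220,310,245)).reshape(-1,3)
Q=(np.linalg.inv(C)@np.c_[P,np.ones(len(P))].T).T[:,:3]*1000
k=(abs(Q[:,0]+6)<34)&(abs(Q[:,1])<18)&(Q[:,2]>38);W=Q[k];print("side",k.sum(),np.linalg.lstsq(np.c_[W[:,:2],np.ones(len(W))],W[:,2],rcond=None)[0])
b=(205,165,275,255);f0=np.load("/tmp/top0.npz")
m=up(f["pixels"],b);h=cv2.cvtColor(m,cv2.COLOR_BGR2HSV)
# marker before/after
for g in(f0,f):
    bb=(295,150,335,215);h=cv2.cvtColor(up(g["pixels"],bb),cv2.COLOR_BGR2HSV)
    print("marker",rect(g,((h[...,1]>150)&((h[...,0]<10)|(h[...,0]>170))).astype(np.uint8)*255,bb,.009)[1])
print(manip.state()["contact_force"])
E
```

```text
time: 17.85
tool_pos: [0.5587, -0.0089, 0.2445]
tool_rot: [0.436, -0.551, 0.446, 0.554]
contact_force: [0.8, 0.4, -0.4]
gripper_width: 0.851
439 ((11.000297546386719, -1.0897064208984375), (49.3020133972168, 113.40792846679688), 84.40794372558594) 46.91973969995122
slopes,z [6.39247690e-03 1.80489574e-03 4.71515093e+01]
side 122 [1.49278751e-02 7.54281771e-02 4.92102789e+01]
marker ((570.9391479492188, -27.246826171875), (125.94342803955078, 22.01477813720703), 15.185763359069824)
marker ((544.8634643554688, -35.763092041015625), (70.25886535644531, 17.8761043548584), 15.001590728759766)
[ 0.12642482  0.64956684 -0.94239224]
```

View pics/t11.png

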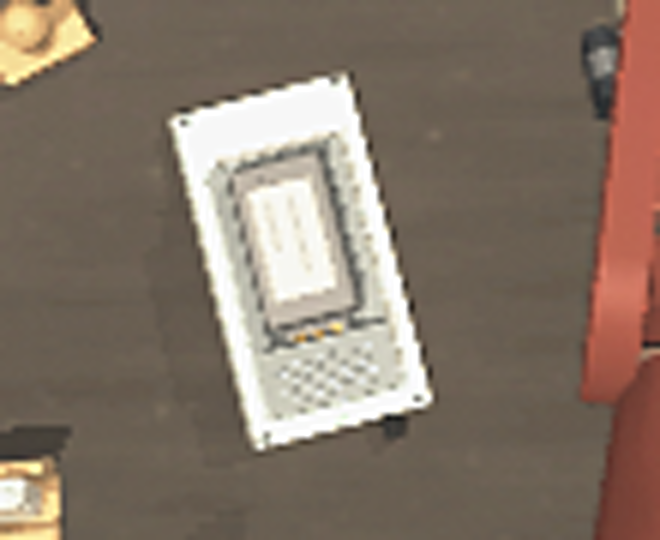

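```bash
python3 - <<'E'
from h import *
f=np.load("/tmp/top11.npz");b=(205,165,275,255)
P=cloud(f,b).reshape(-1,3);Q=(np.linalg.inv(C)@np.c_[P,np.ones(len(P))].T).T[:,:3]*1000
k=(Q[:,0]>-78)&(Q[:,0]<-58)&(abs(Q[:,1])<35);print("plate z (10)",np.median(Q[k,2]))
k=(Q[:,0]>48)&(Q[:,0]<66)&(abs(Q[:,1])<25);print("bridge top z (31)",np.median(Q[k,2]))
m=up(f["pixels"],b).min(2);u=np.zeros_like(m);
cs,_=cv2.findContours((m>185).astype(np.uint8),cv2.RETR_CCOMP,cv2.CHAIN_APPROX_NONE)
for c in cs:
    if 3000<cv2.contourArea(c)<30000:
        w=ray(f,(c[:,0]+.5)/8-.5+np.array(b[:2]),.046);q=(np.linalg.inv(C)@np.c_[w,0*w[:,:1],np.ones(len(w))].T).T[:,:2]*1000
        r=cv2.minAreaRect(q.astype(np.float32));print(r)
E
```

```text
plate z (10) 10.4188228559845
bridge top z (31) 32.28330112200884
((-6.736745834350586, -0.27733612060546875), (34.06560134887695, 55.8121337890625), 89.21680450439453)
```

```bash
python3 -c "
from plant import manip
print(manip.job_done())"
```

```text
the job is handed in; nothing more can be done
None
```

The battery pack is seated in the charger, lying flat in the well and released. I handed the job in at about 18 s of the 53 s allowed.

**What I did:** I gripped the pack by the upper half of its sides and lowered it into the well tilted about 15°. I slid the tongue under the bridge and felt the sprung contact, which put the insert about 10 mm towards the nose. The camera depth gave about the same offset. I compressed the contact roughly 7 mm, rocked the pack flat against it, eased it back onto the heel wall and let go. The wrist force along the push peaked near 12 N, and the vertical force reached about 18 N once the pack was flat.

**Last checks:**

| Check | Measured | Limit or expected |
|---|---|---|
| Pack centre along the charger | -6.7 mm | -34 to +4 mm |
| Pack centre off the centre line | -0.3 mm | within 4 mm |
| Direction off the charger's | 0.8° (0.014 rad) | 0.07 rad |
| Tilt from top-camera depth | about 0.007 rad | 0.03 rad |
| Top of pack above worktop | 47.2 mm | 46 mm when seated |

- **Height:** the top camera read about 1 mm high there; the bridge top also read 32.3 mm instead of 31. I count the pack as fully down.
- **Disagreement:** a depth fit from the side camera gave about 0.075 rad of sideways slope. I discounted it because that camera sees the top at a shallow angle and the top camera and pictures showed the pack flat.
- **Bystanders:** the arm partly hid the marker in the last top view, so I could not measure it fully. Its visible part kept the same direction, and I never went near it or the others at low height. I did not measure the card holder, stamp or bell again.

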